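Bring the square tag tub round to the pin block and point it out

ROBOT

A 6-joint arm with a two-finger parallel gripper is mounted at the origin on the work surface. World frame = base frame: x ahead of the robot, y to its left, z up, the work surface at z = 0. Lengths are in m, angles in rad, forces in N, time in s.
With the tool pointing down it reaches from about 0.375 to 0.9 m from the base axis. Payload 3.1 kg.
Tool frame: the origin (TCP) lies midway between the tips of the shut fingers; the grasp point (between the pads) lies 19 mm behind it; z points along the fingers, y is the direction in which the jaws open and shut (so a half turn about z gives the same grasp; the last joint's range is limited). The gripper opens to 87 mm and grips with 3 to 60 N. Pads are 19 mm wide; open, the fingers measure 117 mm over their backs; the gripper's body (75 mm by 190 mm) begins 51 mm behind the grasp point.
Start: joints at [1.131, 0.527, 1.433, -0, 1.181, -0.178], TCP at [0.162, 0.604, 0.223] pointing down, gripper open.
Joint ranges: [-3.08, 3.08], [-0.75, 2.2], [0.22, 2.44], [-1.43, 4.57], [0, 2.65], [-2.85, 2.85]. Speed limits (rad/s): [2.79, 2.79, 3.14, 3.14, 3.14, 3.14].

INTERFACE

Orientations are given as a unit quaternion [w, x, y, z].
In Python, from bench import ctrl, cams gives the robot as it stands.
- The arm moves only by the shell command python3 -m handwheel 'ROWS' [FORCE]. ROWS is text: rows parted by semicolons, each of 7 numbers parted by spaces: the shift along the world's x, y, z in cm, then the turn, a rotation vector about the world's x, y, z in degrees, then the opening, from 0 (shut) to 1 (fully open). In form: dx dy dz wx wy wz grip; .... A call has 1 to 12 rows; each row is the pose to reach, as a shift and turn from the pose commanded when the call began; what a row does not reach only later rows make up. A row lasts 1/8 s, in which the tool goes at most 62.5 mm and 10.7 degrees, less where a joint would pass 70% of its speed; a pose out of reach is approached as far as the arm can. A call with a gripper value outside its range is refused whole. The fingers move at their own pace and stop on an object; FORCE is the grip in N (left out, the last holds). Time passes only in rows, so rows that repeat a pose let the fingers close. It gives the time, the measured TCP pose, the force and the opening at its end, in the units of the state.
- ctrl.state(): the state, without advancing time (a new reading comes with each control period).
- cams.get_image(name): name is "scene" or "top" or "wrist"; returns the picture (420x560x3 uint8, red, green, blue); there is no depth.
- cams.calibration(name): a dict with "fx", "fy", "cx", "cy" (pixels), "dist" ([k1, k2, p1, p2, k3] as OpenCV has them; the pictures are not rectified), "extrinsics" (4x4, takes a point from world to camera coordinates). Camera axes: x right, y down, z forward; pixel columns grow to the right and rows downward; lengths in m; the calibration is good to about 2 mm. A picture is of the moment at which its call begins: read the wrist's pose just before it. calibration takes no time and is no camera call; for the wrist camera it gives the pose at the moment of the call.
- ctrl.job_done(): hands the job in, once; it reports no verdict.
The state is a dict: "t": time; "qpos": joint angles; "joint_vel": joint speeds; "effort": joint torques, N m; "eef_pos": TCP position; "orientation": TCP orientation; "contact_force": force on the tool from outside, world axes, zero at the start; "wrist_torque": the same for the moment, N m; "opening": finger opening in m.
Only numpy, scipy, OpenCV 4.12 (cv2) and the standard library are available. Lean on these libraries where they do the work, as an engineer would, in place of code of your own. Each camera call takes 0.05 s, during which the arm holds its last target. There are 200 camera calls.

TASK

Push the turntable round with the fingertips, using its steel pegs and not the tubs, until the square tub stands right beside the brass pin block, as near to it as it comes. Then point it out to the storeman: hold the closed fingertips straight above the middle of the square tub, a couple of centimetres over its rim without touching it, stay there for at least three seconds, and finish still pointing. Never touch or lift the tubs, and leave the other things on the shelf where they are.

Things in the scene. Friction and masses are not known exactly. Their poses are not given: they have to be found in the camera images.
- hub (a point): Centre of the top face of the round beech turntable (disc 300 mm across, 20 mm thick, top 34 mm above the shelf). Turns either way about this vertical axis with light friction (about 1 N at a peg) and stays where left. z up; x and y turn with the disc. The four tubs stand loose on the disc, centres 70 mm from the hub, at 0, 90, 180 and 270 degrees from its x axis in any order, and ride round with it.
- peg (a point): Top centre of one of the turntable's four alike upright steel pegs, 14 mm across, rising 40 mm above the disc. The pegs stand 125 mm from the hub, 90 degrees apart, each midway in angle between two tubs. A flat steel cap, 28 mm across and 6 mm high, sits at the hub.
- berth (a point): The fixed point on the level of the disc's top face, 70 mm from the hub on the straight line from the hub towards the brass pin block: the middle of the square tub should come here. It does not turn with the disc.
- square_tub: The only square tub: open white plastic box, 58 x 58 mm, 48 mm tall, 90 g or so, filled with ear tags to about 15 mm under its rim. Origin at the centre of its underside, z up, x and y along its sides. Loose.
- tall_tub: Narrow round open white tub, 54 mm across, 60 mm tall, with tags. Origin at the centre of its underside, z up. Loose; not to be touched.
- low_tub: Low wide round open white tub, 64 mm across, 34 mm tall, with tags. Origin at the centre of its underside, z up. Loose; not to be touched.
- flared_tub: Flared round open white tub, 46 mm across at the foot and 64 mm at the rim, 48 mm tall, with tags. Origin at the centre of its underside, z up. Loose; not to be touched.
- pin_block: Brass tag-pin organizer block, 90 x 50 x 35 mm, with two rows of five steel pins that rise to 56 mm above the shelf; fixed to the shelf beside the turntable, its centre about 215 to 230 mm from the hub. Origin at the centre of its underside; its long side (x) faces the disc.
- applicator: Grey plastic tag applicator with steel jaws, lying on the shelf, about 220 mm long, 98 mm wide, 25 mm high, jaws towards its +x. Origin at the underside near its middle. Loose; leave alone.
- spray_bottle: Small capped plastic bottle, 48 mm across, 115 mm tall, standing. Origin at the centre of its underside. Loose; leave alone.
- carton: Small closed plain white card carton, 110 x 70 x 45 mm, on the shelf. Origin at the centre of its underside. Loose; leave alone.
Mind the look-alikes: they are no part of the job. What is shaped like the square_tub but orange or purple is not meant.

How it is judged:
On the way, in this order (a step that is already met when the one before it is completed fails the run):
1. the square tub has been brought round beside the pin block and stands still (horizontal distance between square_tub and berth below 0.022 m and linear speed of square_tub below 0.01 m/s), for 0.3 s.
2. the fingertips dwell straight above the square tub (all of step 1 and horizontal distance between the grasp point and square_tub below 0.025 m and z of the grasp point in the frame of square_tub between 0.068 and 0.13 m), for 2 s.
At the end, for the whole second after the job is handed in: All four tubs upright in place on the turntable; square tub at rest, its middle within 22 mm of the berth; grasp point of the fingers within 25 mm sideways of the tub's middle, 68 to 130 mm above its underside (tips up to about 6 cm over the rim) (all of step 2 and angle between each of square_tub, tall_tub, low_tub, flared_tub's own z axis and vertical below 0.1 rad and horizontal distance between square_tub and hub between 0.055 and 0.085 m and horizontal distance between tall_tub and hub between 0.055 and 0.085 m and horizontal distance between low_tub and hub between 0.055 and 0.085 m and horizontal distance between flared_tub and hub between 0.055 and 0.085 m); the robot touches nothing.
It fails at once if a tub is touched by the robot (contact force between any of the fingers, the arm and square_tub above 0.5 N or contact force between any of the fingers, the arm and tall_tub above 0.5 N or contact force between any of the fingers, the arm and low_tub above 0.5 N or contact force between any of the fingers, the arm and flared_tub above 0.5 N).
It fails at once if a tub is lifted or tipped (height (world z) of any of square_tub, tall_tub, low_tub, flared_tub above 0.046 m or angle between any of square_tub, tall_tub, low_tub, flared_tub's own z axis and vertical above 0.3 rad).
It fails at once if the applicator, bottle or carton is moved (distance of any of applicator, spray_bottle, carton from where it was at the start of the episode above 0.02 m).
It fails at once if the pin block is pushed hard (contact force between any of the fingers, the arm and pin_block above 5 N).
It also fails if it takes over 58 s, if anything falls off the work surface, if the arm or the gripper's body presses on something with over 40 N, if the wrist force passes 120 N, or if a joint passes its speed limit or range.

## Working session

There is one attempt and no reset: what is moved stays moved. The work goes in short steps, Python scripts to look and compute and a shell command to move; the robot and the scene stay as the last step left them, time stands still between calls to the robot, and variables do not carry over. Pictures are saved under pics/ and viewed, about 8 in all and at most 12, crops included, and the job is handed in when it is done.

```bash
mkdir -p pics; ls; python3 - <<'E'
from bench import ctrl,cams
import cv2,numpy as np
s=ctrl.state();print(s['t'],s['eef_pos'],s['orientation'],s['opening'])
for n in("top","scene"):
    im=cams.get_image(n);cv2.imwrite(f'pics/{n}0.png',im[:,:,::-1])
    c=cams.calibration(n);print(n,c['fx'],c['cx'],c['cy'],c['dist'],np.round(c['extrinsics'],3).tolist())
E
```

```text
pics
0.0 [0.16141781 0.60303079 0.22156408] [-3.28336003e-04  1.30508633e-01  9.91446562e-01 -1.05043334e-03] 0.08711782687615491
top 472.01604310952985 273.11649000769006 204.01134827214176 [-0.1117007  0.         0.         0.         0.       ] [[-0.012, -1.0, 0.024, 0.031], [-0.994, 0.009, -0.112, 0.651], [0.112, -0.026, -0.993, 1.381], [0.0, 0.0, 0.0, 1.0]]
scene 455.6470902382784 272.71210851689824 204.10184423919756 [0.01946419 0.         0.         0.         0.        ] [[-0.718, 0.696, -0.012, 0.434], [0.501, 0.504, -0.703, -0.282], [-0.484, -0.51, -0.711, 1.704], [0.0, 0.0, 0.0, 1.0]]
```

View pics/top0.png

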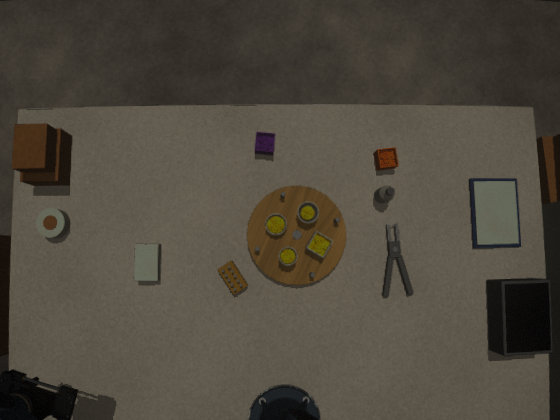

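View pics/scene0.png

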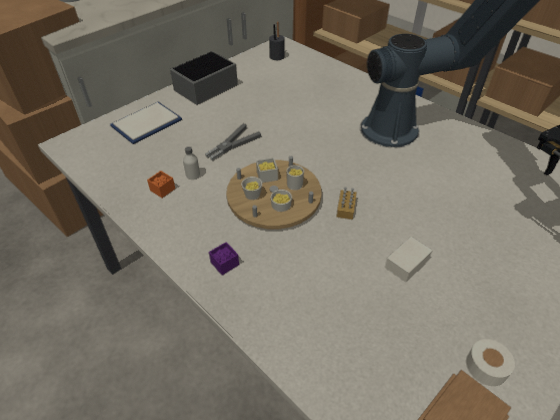

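The top picture shows the turntable around (297,236). The white square tub is at (319,245), with round tubs at (308,213), (276,225) and (288,257). The pegs are at (283,198), (336,222), (311,275) and (257,249), and the brass block is at (232,278). Look-alikes for the square tub are the purple tub (265,143) and the orange one (386,159). The only white square one is (319,245), so I'll check it in a close crop.

```bash
cat > h.py <<'E'
import cv2,numpy as np
from bench import ctrl,cams
def cal(n):
    c=cams.calibration(n);K=np.array([[c['fx'],0,c['cx']],[0,c['fy'],c['cy']],[0,0,1]]);return K,np.array(c['dist'],float),np.array(c['extrinsics'])
def w(n,px,z):
    K,d,E=cal(n);r=cv2.undistortPoints(np.array([[px]],float),K,d)[0,0];R,t=E[:3,:3],E[:3,3]
    v=R.T@np.r_[r,1];o=-R.T@t;return (o+v*(z-o[2])/v[2])[:2]
def p(n,X):
    K,d,E=cal(n);return cv2.projectPoints(np.atleast_2d(np.array(X,float)),cv2.Rodrigues(E[:3,:3])[0],E[:3,3],K,d)[0][:,0]
E
python3 - <<'E'
from h import *
im=cv2.imread('pics/top0.png')
c=cv2.resize(im[175:305,205:355],None,fx=5,fy=4.6,interpolation=cv2.INTER_CUBIC)
c=cv2.resize(im[180:300,205:355],None,fx=5,fy=5,interpolation=cv2.INTER_CUBIC)
cv2.imwrite('pics/crop0.png',c)
hsv=cv2.cvtColor(im,cv2.COLOR_BGR2HSV);print(hsv[270,285],hsv[236,297],hsv[245,220])
# disc: wood mask -> outline
m=cv2.inRange(hsv,(5,90,50),(25,220,255));m[:175]=0;m[300:]=0;m[:,:240]=0;m[:,355:]=0
k=max(cv2.findContours(m,cv2.RETR_EXTERNAL,cv2.CHAIN_APPROX_NONE)[0],key=cv2.contourArea)
P=np.array([w('top',q[0],.034) for q in cv2.convexHull(k)])
from scipy.optimize import least_squares
r=least_squares(lambda a:np.hypot(*(P-a[:2]).T)-a[2],[.43,0,.15],loss='soft_l1',f_scale=.003);print('disc',r.x)
for q in [(283,198),(336,222),(311,275),(257,249)]:
    x=w('top',q,.074);d=x-r.x[:2];print('peg',x,np.hypot(*d),np.degrees(np.arctan2(d[1],d[0])))
for n,q,z in[('sq',(319,245),.07),('A',(308,213),.07),('B',(276,225),.06),('C',(288,257),.08),('block',(232,278),.035),('cap',(297,236),.04),('bottle',(385,194),.1),('purple',(265,143),.04),('carton',(147,262),.045)]:
    x=w('top',q,z);d=x-r.x[:2];print(n,x,np.hypot(*d),np.degrees(np.arctan2(d[1],d[0])))
E
```

```text
[ 17 144  53] [26 24 75] [21 50 97]
disc [ 0.5589375  -0.04396233  0.14911775]
peg [ 0.66445732 -0.00386542] 0.11288132412147604 20.80649871908551
peg [ 0.5923608  -0.15804698] 0.11887987493752608 -73.67103713840413
peg [ 0.43971758 -0.08164893] 0.125034671790041 -162.4577386573112
peg [0.51655582 0.0734797 ] 0.12485526588948286 109.8431586474711
sq [ 0.52602964 -0.10710741] 0.07120554189056846 -117.52613724496794
A [ 0.62000469 -0.07676581] 0.06932005295094604 -28.24336895723915
B [0.58646696 0.01720407] 0.06707607097187063 65.76869067611102
C [ 0.49243519 -0.01556497] 0.07231160696288934 156.8768848214991
block [0.43239154 0.14854846] 0.23037857355876948 123.31870991281403
cap [ 0.55434041 -0.04555979] 0.0048667370650536616 -160.83804801842007
bottle [ 0.67036462 -0.29991064] 0.2791514663769858 -66.47409644268525
purple [0.83789433 0.04686638] 0.2933713811021051 18.035318056997642
carton [0.48147658 0.39904772] 0.4497311414279676 99.91798379021131
```

View pics/crop0.png

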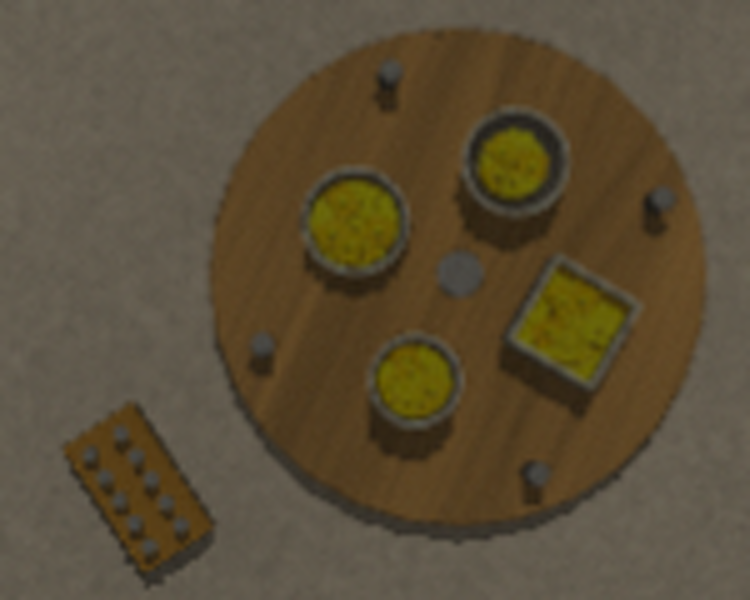

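The crop confirms it. The white square tub's rim centre is at crop (574,322), with the hub cap at (461,273), pegs at (390,72), (662,197), (537,472) and (262,345), and the block top at (140,488). Next I'll refine the geometry.

```bash
python3 - <<'E'
from h import *
f=lambda c,z:w('top',(np.array(c)+.5)/5-.5+[205,180],z)
pg=np.array([f(c,.074) for c in[(390,72),(662,197),(537,472),(262,345)]])
H=pg.mean(0);print('hub pegs',H,'cap',f((461,273),.040))
def pr(n,x):d=x-H;print(n,x.round(4),np.hypot(*d).round(4),np.degrees(np.arctan2(d[1],d[0])).round(1))
for x in pg:pr('peg',x)
pr('sq',np.mean([f(c,.082) for c in[(560,258),(640,306),(590,390),(508,335)]],0))
pr('A',f((515,160),.082));pr('B',f((355,223),.068));pr('C',f((415,381),.094))
b=[f(c,.035) for c in[(65,448),(134,405),(212,525),(147,575)]];pr('block',np.mean(b,0));print([np.hypot(*(b[i]-b[i-1])).round(3) for i in range(4)])
n=np.mean(b,0);d=b[2]-b[1];print('long side dir',np.degrees(np.arctan2(d[1],d[0])))
# scene cam check: project onto scene
print(p('scene',[[*H,.04],[*n,.035]]+[[*x,.074] for x in pg]).round(1).tolist())
E
```

```text
hub pegs [ 0.5594153  -0.04380496] cap [ 0.55970643 -0.04505395]
peg [ 0.6763 -0.0029] 0.1238 19.3
peg [ 0.6011 -0.1612] 0.1246 -70.4
peg [ 0.4425 -0.0846] 0.1238 -160.8
peg [0.5177 0.0735] 0.1245 109.6
sq [ 0.5285 -0.1072] 0.0705 -116.0
A [ 0.623  -0.0745] 0.0706 -25.8
B [0.5883 0.0186] 0.0688 65.2
C [ 0.4959 -0.0137] 0.0703 154.6
block [0.4346 0.1471] 0.2281 123.2
[np.float64(0.089), np.float64(0.048), np.float64(0.085), np.float64(0.048)]
long side dir -147.28367156902507
[[273.1, 187.4], [345.9, 199.2], [254.0, 205.1], [237.7, 167.9], [290.1, 156.3], [310.3, 191.4]]
```

Geometry agrees with the given sizes: pegs 124–125 mm from the hub, tub 70.5 mm, block 228 mm. Hub is (0.5595, −0.0443), the tub is at −116° and the block at 123°, so the disc turns −121° (clockwise). I'll push the peg at 109.5° from its counter-clockwise side, with the tool's y axis kept tangential.

```bash
python3 -m handwheel '1.6 -2.7 0 0 0 -2 0; 4.9 -8.2 0 0 0 -6 0; 8.2 -13.6 0 0 0 -10 0; 11.4 -19.1 0 0 0 -14 0; 14.7 -24.5 0 0 0 -18 0; 17.9 -30 0 0 0 -22 0; 21.2 -35.4 0 0 0 -26 0; 24.5 -40.9 0 0 0 -30 0; 27.7 -46.3 0 0 0 -34 0; 30.6 -51.1 0 0 0 -37 0; 32.3 -53.9 0 0 0 -39.5 0; 32.6 -54.5 0 0 0 -39.5 0' 20; python3 - <<'E'
from h import *
cv2.imwrite('pics/wr1.png',cams.get_image('wrist')[:,:,::-1]);print(ctrl.state()['qpos'])
E
```

```text
t: 1.6
eef_pos: [0.4889, 0.0567, 0.2223]
orientation: [0.0, 0.459, 0.888, 0.0]
contact_force: [-0.4, 0.2, 0.8]
opening: 0.0005
[-1.10922558e-01  3.49675556e-01  1.76011265e+00 -1.73605191e-04
  1.03230192e+00 -7.28442967e-01]
```

View pics/wr1.png

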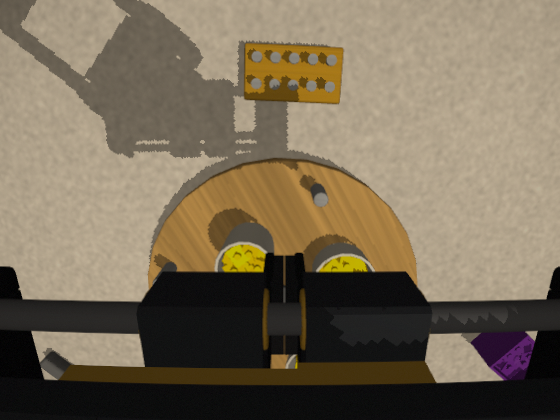

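The wrist view shows the block at (293,72), the peg to be pushed at (320,198), and the shut fingers at about (285,258). I'll check that peg and the block against the top-camera values, then descend.

```bash
python3 - <<'E'
from h import *
print('peg',w('wrist',(320,199),.074),'block',w('wrist',(293.5,73),.035), ctrl.state()['eef_pos'])
E
```

```text
peg [0.51512416 0.0755015 ] block [0.43299418 0.15073198] [0.48823488 0.0572611  0.22218266]
```

```bash
python3 -m handwheel '0 0 -3 0 0 0 0; 0 0 -7 0 0 0 0; 0 0 -11 0 0 0 0; 0 0 -14 0 0 0 0; 0 0 -16 0 0 0 0; 0 0 -17.2 0 0 0 0; 0 0 -17.2 0 0 0 0'; python3 - <<'E'
from h import *
H=np.array([.5595,-.0443]);s=np.array(ctrl.state()['eef_pos']);a0=np.degrees(np.arctan2(*(s[:2]-H)[::-1]));print(s,a0,np.hypot(*(s[:2]-H)))
for a in np.arange(124,-3,-3):
    q=H+.125*np.array([np.cos(np.radians(a)),np.sin(np.radians(a))]);print(a,(100*(q-s[:2])).round(1),round(a-a0,0))
E
```

```text
t: 2.52
eef_pos: [0.4868, 0.0595, 0.0501]
orientation: [-0.001, 0.457, 0.889, -0.0]
contact_force: [-0.3, -0.8, 0.3]
opening: 0.0008
[0.4867976  0.05954286 0.05011873] 124.99661247834634 0.12676347437210211
124 [ 0.3 -0. ] -1.0
121 [0.8 0.3] -4.0
118 [1.4 0.7] -7.0
115 [2.  0.9] -10.0
112 [2.6 1.2] -13.0
109 [3.2 1.4] -16.0
106 [3.8 1.6] -19.0
103 [4.5 1.8] -22.0
100 [5.1 1.9] -25.0
97 [5.7 2. ] -28.0
94 [6.4 2.1] -31.0
91 [7.1 2.1] -34.0
88 [7.7 2.1] -37.0
85 [8.4 2.1] -40.0
82 [9. 2.] -43.0
79 [9.7 1.9] -46.0
76 [10.3  1.7] -49.0
73 [10.9  1.6] -52.0
70 [11.5  1.4] -55.0
67 [12.2  1.1] -58.0
64 [12.7  0.9] -61.0
61 [13.3  0.5] -64.0
58 [13.9  0.2] -67.0
55 [14.4 -0.1] -70.0
52 [15.  -0.5] -73.0
49 [15.5 -1. ] -76.0
46 [16.  -1.4] -79.0
43 [16.4 -1.9] -82.0
40 [16.8 -2.3] -85.0
37 [17.3 -2.9] -88.0
34 [17.6 -3.4] -91.0
31 [18.  -3.9] -94.0
28 [18.3 -4.5] -97.0
25 [18.6 -5.1] -100.0
22 [18.9 -5.7] -103.0
19 [19.1 -6.3] -106.0
16 [19.3 -6.9] -109.0
13 [19.4 -7.6] -112.0
10 [19.6 -8.2] -115.0
7 [19.7 -8.9] -118.0
4 [19.7 -9.5] -121.0
1 [ 19.8 -10.2] -124.0
-2 [ 19.8 -10.8] -127.0
```

```bash
python3 -m handwheel '0.3 0 0 0 0 -1 0; 0.8 0.3 0 0 0 -4 0; 1.4 0.7 0 0 0 -7 0; 2 0.9 0 0 0 -10 0; 2.6 1.2 0 0 0 -13 0; 3.2 1.4 0 0 0 -16 0; 3.8 1.6 0 0 0 -19 0; 4.5 1.8 0 0 0 -22 0; 5.1 1.9 0 0 0 -25 0; 5.7 2 0 0 0 -28 0; 6.4 2.1 0 0 0 -31 0; 7.1 2.1 0 0 0 -34 0'; python3 - <<'E'
from h import *
H=np.array([.5595,-.0443]);s=np.array(ctrl.state()['eef_pos']);a0=np.degrees(np.arctan2(*(s[:2]-H)[::-1]));print(s,a0,np.hypot(*(s[:2]-H)))
im=cams.get_image('top')[:,:,::-1];cv2.imwrite('pics/t2.png',im);cv2.imwrite('pics/t2c.png',cv2.resize(im[180:300,205:355],None,fx=5,fy=5,interpolation=cv2.INTER_CUBIC))
for a in np.arange(91,-3,-3.):
    q=H+.125*np.array([np.cos(np.radians(a)),np.sin(np.radians(a))]);print(a,(100*(q-s[:2])).round(1),round(a-a0,0))
E
```

```text
t: 4.03
eef_pos: [0.5588, 0.0797, 0.0516]
orientation: [0.0, 0.699, 0.716, 0.0]
contact_force: [-0.8, -0.3, 0.3]
opening: 0.0004
[0.5588151  0.07968432 0.05158017] 90.31650481836834 0.12398621247697528
91.0 [-0.1  0.1] 1.0
88.0 [0.5 0.1] -2.0
85.0 [1.2 0.1] -5.0
82.0 [ 1.8 -0. ] -8.0
79.0 [ 2.5 -0.1] -11.0
76.0 [ 3.1 -0.3] -14.0
73.0 [ 3.7 -0.4] -17.0
70.0 [ 4.3 -0.7] -20.0
67.0 [ 5.  -0.9] -23.0
64.0 [ 5.5 -1.2] -26.0
61.0 [ 6.1 -1.5] -29.0
58.0 [ 6.7 -1.8] -32.0
55.0 [ 7.2 -2.2] -35.0
52.0 [ 7.8 -2.5] -38.0
49.0 [ 8.3 -3. ] -41.0
46.0 [ 8.8 -3.4] -44.0
43.0 [ 9.2 -3.9] -47.0
40.0 [ 9.6 -4.4] -50.0
37.0 [10.1 -4.9] -53.0
34.0 [10.4 -5.4] -56.0
31.0 [10.8 -6. ] -59.0
28.0 [11.1 -6.5] -62.0
25.0 [11.4 -7.1] -65.0
22.0 [11.7 -7.7] -68.0
19.0 [11.9 -8.3] -71.0
16.0 [12.1 -9. ] -74.0
13.0 [12.2 -9.6] -77.0
10.0 [ 12.4 -10.2] -80.0
7.0 [ 12.5 -10.9] -83.0
4.0 [ 12.5 -11.5] -86.0
1.0 [ 12.6 -12.2] -89.0
-2.0 [ 12.6 -12.8] -92.0
```

View pics/t2c.png

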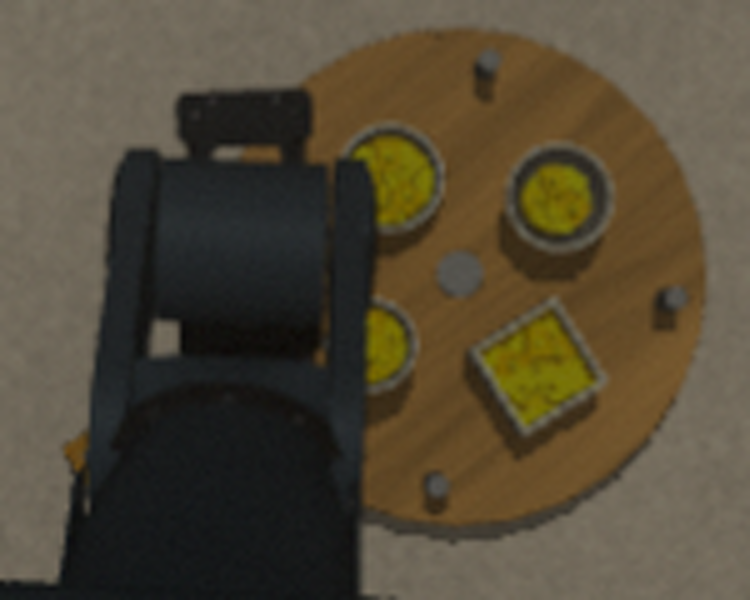

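The disc is turning as planned. Visible pegs are now at crop (487,62), (673,298) and (435,488), and the square tub is at (538,368). I'll continue along the arc.

```bash
python3 -m handwheel '0.5 0.1 0 0 0 -2 0; 1.2 0.1 0 0 0 -5 0; 1.8 0 0 0 0 -8 0; 2.5 -0.1 0 0 0 -11 0; 3.1 -0.3 0 0 0 -14 0; 3.7 -0.4 0 0 0 -17 0; 4.3 -0.7 0 0 0 -20 0; 5 -0.9 0 0 0 -23 0; 5.5 -1.2 0 0 0 -26 0; 6.1 -1.5 0 0 0 -29 0; 6.7 -1.8 0 0 0 -32 0; 7.2 -2.2 0 0 0 -35 0'; python3 - <<'E'
from h import *
H=np.array([.5595,-.0443]);s=np.array(ctrl.state()['eef_pos']);a0=np.degrees(np.arctan2(*(s[:2]-H)[::-1]));print(s,a0,np.hypot(*(s[:2]-H)))
for c in[(487,62),(673,298),(435,488)]:
    x=w('top',(np.array(c)+.5)/5-.5+[205,180],.074)-H;print('peg at a=90.3',np.hypot(*x),np.degrees(np.arctan2(x[1],x[0])))
for a in np.arange(55,-6,-3.):
    q=H+.125*np.array([np.cos(np.radians(a)),np.sin(np.radians(a))]);print(a,(100*(q-s[:2])).round(1),round(a-a0,0))
E
```

```text
t: 5.58
eef_pos: [0.6306, 0.058, 0.0509]
orientation: [-0.0, 0.881, 0.472, -0.0]
contact_force: [-0.3, 2.1, 0.1]
opening: 0.0004
[0.63059729 0.05804    0.05088284] 55.211651136624525 0.12461260224270297
peg at a=90.3 0.12321248693573254 -7.301273350287167
peg at a=90.3 0.12312243841761986 -98.17417268335663
peg at a=90.3 0.12666034643358637 171.43597752207862
55.0 [0.1 0. ] -0.0
52.0 [ 0.6 -0.4] -3.0
49.0 [ 1.1 -0.8] -6.0
46.0 [ 1.6 -1.2] -9.0
43.0 [ 2.  -1.7] -12.0
40.0 [ 2.5 -2.2] -15.0
37.0 [ 2.9 -2.7] -18.0
34.0 [ 3.3 -3.2] -21.0
31.0 [ 3.6 -3.8] -24.0
28.0 [ 3.9 -4.4] -27.0
25.0 [ 4.2 -5. ] -30.0
22.0 [ 4.5 -5.6] -33.0
19.0 [ 4.7 -6.2] -36.0
16.0 [ 4.9 -6.8] -39.0
13.0 [ 5.1 -7.4] -42.0
10.0 [ 5.2 -8.1] -45.0
7.0 [ 5.3 -8.7] -48.0
4.0 [ 5.4 -9.4] -51.0
1.0 [  5.4 -10. ] -54.0
-2.0 [  5.4 -10.7] -57.0
-5.0 [  5.3 -11.3] -60.0
```

```bash
python3 -m handwheel '0.6 -0.4 0 0 0 -3 0; 1.1 -0.8 0 0 0 -6 0; 1.6 -1.2 0 0 0 -9 0; 2 -1.7 0 0 0 -12 0; 2.5 -2.2 0 0 0 -15 0; 2.9 -2.7 0 0 0 -18 0; 3.3 -3.2 0 0 0 -21 0; 3.6 -3.8 0 0 0 -24 0; 3.9 -4.4 0 0 0 -27 0; 4.2 -5 0 0 0 -30 0; 4.5 -5.6 0 0 0 -33 0; 4.7 -6.2 0 0 0 -36 0'; python3 - <<'E'
from h import *
H=np.array([.5595,-.0443]);s=np.array(ctrl.state()['eef_pos']);a0=np.degrees(np.arctan2(*(s[:2]-H)[::-1]));print(s,a0,np.hypot(*(s[:2]-H)),ctrl.state()['qpos'])
for a in np.arange(17,-6,-2.):
    q=H+.125*np.array([np.cos(np.radians(a)),np.sin(np.radians(a))]);print(a,(100*(q-s[:2])).round(1),round(a-a0,0))
E
```

```text
t: 7.08
eef_pos: [0.6776, -0.0039, 0.0508]
orientation: [-0.0, 0.984, 0.177, -0.0]
contact_force: [0.0, 1.3, 1.3]
opening: 0.0005
[ 0.67763286 -0.00390119  0.05079219] 18.879544582340912 0.12484965706775804 [-1.70644778e-01  8.03721935e-01  1.40950114e+00  9.38474805e-04
  9.28777567e-01  1.04427514e+00]
17.0 [ 0.1 -0.4] -2.0
15.0 [ 0.3 -0.8] -4.0
13.0 [ 0.4 -1.2] -6.0
11.0 [ 0.5 -1.7] -8.0
9.0 [ 0.5 -2.1] -10.0
7.0 [ 0.6 -2.5] -12.0
5.0 [ 0.6 -3. ] -14.0
3.0 [ 0.7 -3.4] -16.0
1.0 [ 0.7 -3.8] -18.0
-1.0 [ 0.7 -4.3] -20.0
-3.0 [ 0.7 -4.7] -22.0
-5.0 [ 0.6 -5.1] -24.0
```

```bash
python3 -m handwheel '0.1 -0.4 0 0 0 -2 0; 0.3 -0.8 0 0 0 -4 0; 0.4 -1.2 0 0 0 -6 0; 0.5 -1.7 0 0 0 -8 0; 0.5 -2.1 0 0 0 -10 0; 0.6 -2.5 0 0 0 -12 0; 0.6 -3 0 0 0 -14 0; 0.7 -3.4 0 0 0 -16 0; 0.7 -3.8 0 0 0 -18 0; 0.7 -4.2 0 0 0 -19.5 0; 0.7 -4.5 0 0 0 -21 0; 0.7 -4.7 0 0 0 -22 0'; python3 - <<'E'
from h import *
H=np.array([.5595,-.0443]);s=np.array(ctrl.state()['eef_pos']);a0=np.degrees(np.arctan2(*(s[:2]-H)[::-1]));print(s,a0)
im=cams.get_image('top')[:,:,::-1];cv2.imwrite('pics/t3c.png',cv2.resize(im[180:300,205:355],None,fx=5,fy=5,interpolation=cv2.INTER_CUBIC))
E
```

```text
t: 8.57
eef_pos: [0.6846, -0.0515, 0.0505]
orientation: [-0.0, 1.0, -0.014, -0.0]
contact_force: [0.4, 0.6, 1.3]
opening: 0.0001
[ 0.68457202 -0.05150952  0.05049744] -3.2990485224286634
```

View pics/t3c.png

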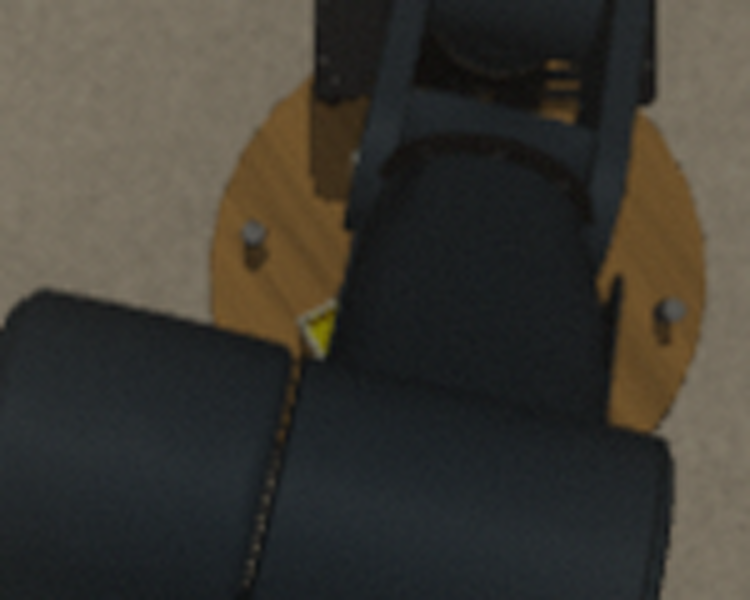

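Pegs are visible at crop (254,233) and (671,310), with a corner of the square tub at (310,320). The arm hides the rest. I'll back off the peg, rise and measure.

```bash
python3 -m handwheel '0 0.5 0 0 0 0 0; 0 0.8 0 0 0 0 0; 0 0.8 3 0 0 0 0; 0 0.8 8 0 0 0 0; 0 0.8 12 0 0 0 0; 0 0.8 15 0 0 0 0; 3 5 17 0 0 0 0; 5 9 17 0 0 0 0; 8 14 17 0 0 0 0; 8 19 17 0 0 0 0; 8 22 17 0 0 0 0; 8 22 17 0 0 0 0'; python3 - <<'E'
from h import *
H=np.array([.5595,-.0443])
for c in[(254,233),(671,310)]:
    x=w('top',(np.array(c)+.5)/5-.5+[205,180],.074)-H;print('peg',np.hypot(*x),np.degrees(np.arctan2(x[1],x[0])))
im=cams.get_image('top')[:,:,::-1];cv2.imwrite('pics/t4c.png',cv2.resize(im[180:300,205:355],None,fx=5,fy=5,interpolation=cv2.INTER_CUBIC))
E
```

```text
t: 10.12
eef_pos: [0.7641, 0.1723, 0.2201]
orientation: [-0.0, 1.0, -0.011, -0.0]
contact_force: [-0.1, -0.7, -0.5]
opening: 0.0002
peg 0.12402439237440716 79.24603656342452
peg 0.12297954655324285 -101.48004934403262
```

View pics/t4c.png

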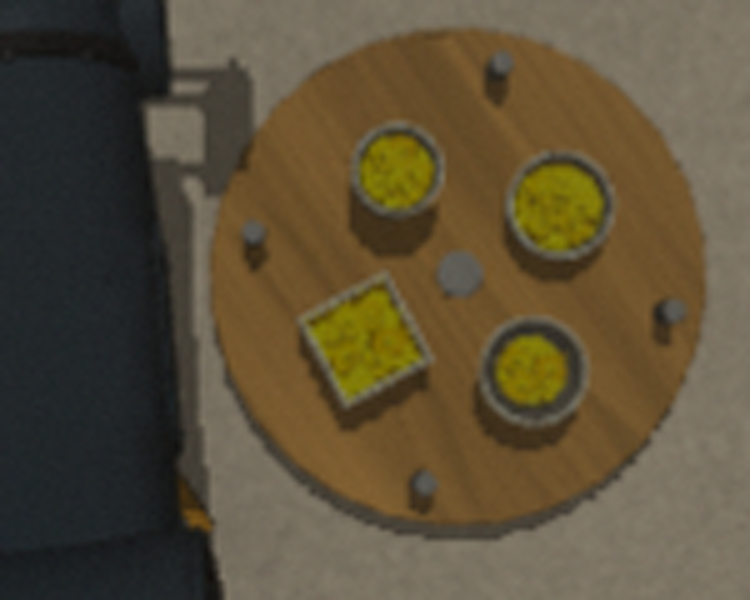

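The square tub now stands at crop (367,341), with corners at (300,322), (386,274), (433,358) and (348,408). Pegs are at (254,233), (671,310), (499,66) and (424,484).

```bash
python3 - <<'E'
from h import *
H=np.array([.5595,-.0443]);f=lambda c,z:w('top',(np.array(c)+.5)/5-.5+[205,180],z)
an=lambda x:np.degrees(np.arctan2(*(x-H)[::-1]))
P=[f(c,.074) for c in[(254,233),(671,310),(499,66),(424,484)]];print([an(x).round(1) for x in P],np.mean(P,0))
q=np.mean([f(c,.082) for c in[(300,322),(386,274),(433,358),(348,408)]],0)
B=H+.07*np.array([np.cos(np.radians(123.2)),np.sin(np.radians(123.2))]);print('sq',q,an(q),np.hypot(*(q-H)),'berth',B,'err',q-B)
s=ctrl.state();print(s['eef_pos'],'shift cm',100*(q-s['eef_pos'][:2]))
E
```

```text
[np.float64(79.2), np.float64(-101.5), np.float64(-10.7), np.float64(168.4)] [ 0.5583964  -0.04334343]
sq [0.5195051  0.01308863] 124.87315311311772 0.06995031505731916 berth [0.52117057 0.0142735 ] err [-0.00166547 -0.00118487]
[0.76433067 0.17001888 0.22020591] shift cm [-24.48255632 -15.69302524]
```

The tub is about 2 mm from the berth (limit 22 mm) and 70 mm from the hub. Next I'll move over it at height, then come down to about 25 mm above the rim.

```bash
python3 -m handwheel '-2 -1.3 0 0 0 0 0; -6 -3.8 0 0 0 0 0; -10 -6.4 0 0 0 0 0; -14 -9 0 0 0 0 0; -18 -11.5 0 0 0 0 0; -22 -14.1 0 0 0 0 0; -24.5 -15.7 0 0 0 0 0; -24.5 -15.7 -3 0 0 0 0; -24.5 -15.7 -6 0 0 0 0; -24.5 -15.7 -9 0 0 0 0; -24.5 -15.7 -10.7 0 0 0 0; -24.5 -15.7 -11.3 0 0 0 0'; python3 - <<'E'
from h import *
s=ctrl.state();print(s['eef_pos'])
cv2.imwrite('pics/w5.png',cams.get_image('wrist')[:,:,::-1])
im=cams.get_image('scene')[:,:,::-1];cv2.imwrite('pics/s5.png',cv2.resize(im[120:260,190:380],None,fx=4,fy=4,interpolation=cv2.INTER_CUBIC))
E
```

```text
t: 11.68
eef_pos: [0.5191, 0.0104, 0.1068]
orientation: [0.0, 1.0, -0.014, -0.001]
contact_force: [-0.7, -0.1, -0.9]
opening: 0.0004
[0.51911469 0.01038502 0.10684816]
```

View pics/s5.png

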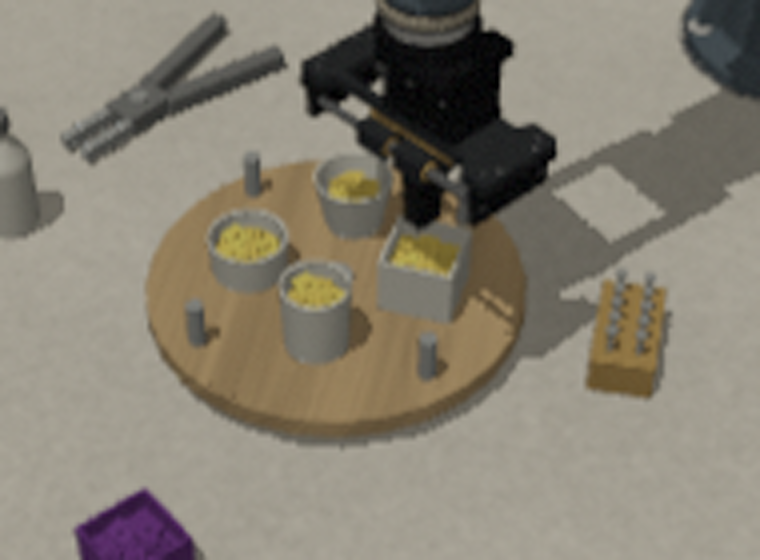

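The scene crop shows the tip (about (420,224)) over the square tub, whose rim centre is near (424,252). The tub faces the block at (630,335), and all four tubs are upright. I'll trim y by 2–3 mm and dwell.

```bash
R='0 0.2 0 0 0 0 0'; python3 -m handwheel '0 0.2 0 0 0 0 0; 0 0.2 0 0 0 0 0; 0 0.2 0 0 0 0 0; 0 0.2 0 0 0 0 0; 0 0.2 0 0 0 0 0; 0 0.2 0 0 0 0 0; 0 0.2 0 0 0 0 0; 0 0.2 0 0 0 0 0; 0 0.2 0 0 0 0 0; 0 0.2 0 0 0 0 0; 0 0.2 0 0 0 0 0; 0 0.2 0 0 0 0 0'; for i in 1 2; do python3 -m handwheel '0 0 0 0 0 0 0; 0 0 0 0 0 0 0; 0 0 0 0 0 0 0; 0 0 0 0 0 0 0; 0 0 0 0 0 0 0; 0 0 0 0 0 0 0; 0 0 0 0 0 0 0; 0 0 0 0 0 0 0; 0 0 0 0 0 0 0; 0 0 0 0 0 0 0; 0 0 0 0 0 0 0; 0 0 0 0 0 0 0'; done; python3 - <<'E'
from h import *
e=ctrl.state()['eef_pos']
print('tip in scene crop',(p('scene',[e])-[190,120])*4,'rim centre (meas.)',(p('scene',[[.5195,.0131,.082]])-[190,120])*4)
cv2.imwrite('pics/w6.png',cams.get_image('wrist')[:,:,::-1])
E
```

```text
t: 13.28
eef_pos: [0.5197, 0.0137, 0.1076]
orientation: [-0.0, 1.0, -0.013, 0.0]
contact_force: [0.0, -0.5, -0.1]
opening: 0.0002
t: 14.78
eef_pos: [0.5197, 0.0137, 0.1075]
orientation: [-0.0, 1.0, -0.013, -0.0]
contact_force: [-0.4, 0.2, -0.1]
opening: 0.0005
t: 16.27
eef_pos: [0.5197, 0.0137, 0.1075]
orientation: [-0.0, 1.0, -0.013, 0.0]
contact_force: [1.2, -0.5, -0.4]
opening: 0.0005
tip in scene crop [[422.84265338 215.66401305]] rim centre (meas.) [[421.65649924 240.35308002]]
```

View pics/w6.png

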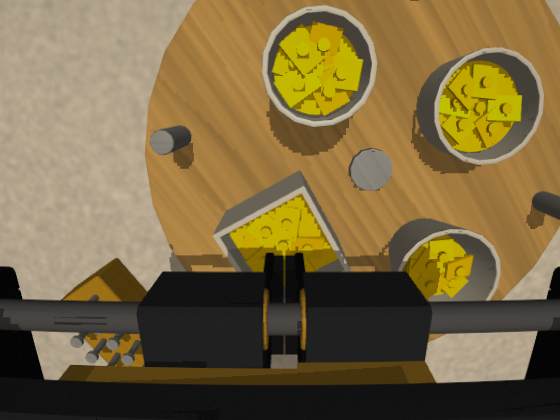

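The wrist view shows the fingers over the square tub (visible rim corners (216,235), (303,186) and (347,268)), with clear space to the neighbouring tubs and the block at lower left. The tip has held still for over 4 s, so I'll hand in.

```bash
python3 -c "
from bench import ctrl
print(ctrl.job_done());s=ctrl.state();print(s['t'],s['eef_pos'])"
```

```text
the job is handed in; nothing more can be done
None
the job is handed in; nothing more can be done
```

I turned the disc about 121° clockwise by pushing one steel peg with the shut fingertips. The white square tub now stands beside the brass pin block, and the job was handed in at about 16 s with the arm still pointing at it.

- **Tub position:** it measured about 2 mm from the berth (limit 22 mm) and 70 mm from the hub, measured before the final pointing move. In the last pictures it had not moved and all four tubs were upright.
- **Pointing:** the fingertips ended within about 1 mm sideways of the tub's measured middle, about 25 mm above its rim. They held still for over 4 s, with only noise on the force reading.
- **Disagreements:** the wrist and top cameras differed by 3–4 mm on the peg and the block. In the scene picture I read the tub's rim about 12 pixels lower in a 4× crop than its measured position projects; that was a rough reading by eye. Both differences are well inside the limits, and I did not look into them further.
- **Not checked:** after the push I did not measure the applicator, bottle or carton again. The arm's path stayed clear of them.

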